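Make up two service kits on the workshop bench

TASK

Make up two service kits from the parts standing in the middle of the bench. The blue tray's kit is the orange oil filter in the large pocket, with the fuel bowl (amber with a red cap) and the brass drain plug in the two small pockets, one in each, either way round; the yellow tray's kit is the white oil filter in the large pocket and the steel bearing in either small pocket. Complete the blue kit before the yellow one, stand every part upright on its pocket's floor, and leave the black filter and the wrench where they are.

Things in the scene. Friction and masses are not known exactly. Their poses are not given: they have to be found in the camera images.
- tray_blue: Blue moulded plastic kit tray, a plate 190 x 140 x 14 mm lying fixed on the bench, with three square pockets 10 mm deep (dark floors, 4 mm above the bench). Origin: centre of the underside; x along the 190 mm side, z up. One large pocket 86 x 86 mm centred at x = -46, y = 0 mm; two small pockets 60 x 60 mm centred at x = +52, y = +34 and -34 mm.
- tray_yellow: Yellow moulded plastic kit tray, a plate 190 x 140 x 14 mm lying fixed on the bench, with three square pockets 10 mm deep (dark floors, 4 mm above the bench). Origin: centre of the underside; x along the 190 mm side, z up. One large pocket 86 x 86 mm centred at x = -46, y = 0 mm; two small pockets 60 x 60 mm centred at x = +52, y = +34 and -34 mm.
- filter_orange: Orange spin-on oil filter standing on the bench, a cylinder 60 mm in diameter and 82 mm tall (top edge bevelled over the last 6 mm), about 420 g. Origin: centre of the underside, z up.
- filter_white: White spin-on oil filter standing on the bench, a cylinder 60 mm in diameter and 58 mm tall (top edge bevelled over the last 6 mm), about 320 g. Origin: centre of the underside, z up.
- filter_black: Black spin-on oil filter standing on the bench, a cylinder 60 mm in diameter and 70 mm tall (top edge bevelled over the last 6 mm), about 380 g. A spare that stays in the stock. Origin: centre of the underside, z up.
- fuel_bowl: Fuel filter bowl standing upright: amber glass cylinder with a red cap, 36 mm in diameter all the way up, 62 mm tall, about 120 g. Origin: centre of the underside, z up.
- drain_plug: Brass drain plug standing on its hexagonal head: head 28 mm across flats (32 mm across corners) and 14 mm high, threaded round shank 20 mm in diameter rising from it to 45 mm above the bench, about 150 g. Origin: centre of the head's underside, z up along the shank.
- bearing: Steel bearing, a plain ring lying flat on the bench: outside diameter 44 mm, bore 20 mm, 26 mm high, about 160 g. Origin: centre of the underside, z up along the bore.
- wrench: Bystander: steel wrench lying flat on the bench beyond the parts, roughly along the world's y. Origin: under its middle, x along its length.
Not all that is in view belongs to the job. Several things have the shape of the drain_plug; the one meant has the colours described above. There is more than one size of the fuel_bowl; the job needs the larger.

How it is judged:
On the way, in this order (a step that is already met when the one before it is completed fails the run):
1. the blue kit is complete: orange filter in the large pocket, fuel bowl and drain plug in one small pocket each, all upright and released (z of each of filter_orange, fuel_bowl, drain_plug in the frame of tray_blue below 0.008 m and angle between each of filter_orange, fuel_bowl, drain_plug's own z axis and vertical below 0.1 rad and linear speed of each of filter_orange, fuel_bowl, drain_plug below 0.03 m/s and contact force between the fingers and filter_orange below 0.5 N and x of filter_orange in the frame of tray_blue between -0.061 and -0.031 m and y of filter_orange in the frame of tray_blue between -0.015 and 0.015 m and contact force between the fingers and fuel_bowl below 0.5 N and x of fuel_bowl in the frame of tray_blue between 0.037 and 0.067 m and (y of fuel_bowl in the frame of tray_blue between 0.019 and 0.049 m or y of fuel_bowl in the frame of tray_blue between -0.049 and -0.019 m) and contact force between the fingers and drain_plug below 0.5 N and x of drain_plug in the frame of tray_blue between 0.035 and 0.069 m and (y of drain_plug in the frame of tray_blue between 0.017 and 0.051 m or y of drain_plug in the frame of tray_blue between -0.051 and -0.017 m) and horizontal distance between fuel_bowl and drain_plug above 0.0385 m), for 0.2 s.
2. then the yellow kit is complete: white filter in the large pocket, bearing in a small pocket, both upright and released (z of each of filter_white, bearing in the frame of tray_yellow below 0.008 m and angle between each of filter_white, bearing's own z axis and vertical below 0.1 rad and linear speed of each of filter_white, bearing below 0.03 m/s and contact force between the fingers and filter_white below 0.5 N and x of filter_white in the frame of tray_yellow between -0.061 and -0.031 m and y of filter_white in the frame of tray_yellow between -0.015 and 0.015 m and contact force between the fingers and bearing below 0.5 N and x of bearing in the frame of tray_yellow between 0.041 and 0.063 m and (y of bearing in the frame of tray_yellow between 0.023 and 0.045 m or y of bearing in the frame of tray_yellow between -0.045 and -0.023 m)), for 0.2 s.
At the end, for the whole second after the job is handed in: Both kits complete in their trays, one part to a pocket, every part upright (0.1 rad) on the pocket floor (under 8 mm above the tray's underside), centred to 15 mm along each side (plug 17, bearing 11; bowl and plug over 38.5 mm apart), at rest and released (all of step 1 and all of step 2); the robot touches nothing.
It fails at once if the black filter or the wrench is moved more than 20 mm, or the black filter tipped (distance of any of filter_black, wrench from where it was at the start of the episode above 0.02 m or angle between filter_black's own z axis and vertical above 0.3 rad).
It also fails if it takes over 109 s, if anything falls off the work surface, if the arm or the gripper's body presses on something with over 40 N, if the wrist force passes 120 N, or if a joint passes its speed limit or range.

ROBOT

A 6-joint arm with a two-finger parallel gripper is mounted at the origin on the work surface. World frame = base frame: x ahead of the robot, y to its left, z up, the work surface at z = 0. Lengths are in m, angles in rad, forces in N, time in s.
With the tool pointing down it reaches from about 0.3 to 0.875 m from the base axis. Payload 6.4 kg.
Tool frame: the origin (TCP) lies midway between the tips of the shut fingers; the grasp point (between the pads) lies 19 mm behind it; y points along the fingers, x is the direction in which the jaws open and shut, and the axes are right-handed (so a half turn about y gives the same grasp; the last joint's range is limited). The gripper opens to 85 mm and grips with 20 to 120 N. Pads are 22 mm wide; open, the fingers measure 114 mm over their backs; the gripper's body (76 mm by 85 mm) begins 54 mm behind the grasp point. The pads swing forward as they close: fully open they stand 13 mm farther back than shut.
Start: joints at [0.96, 0.181, 1.607, -0, 1.354, -0.206], TCP at [0.226, 0.529, 0.231] pointing down, gripper open.
Joint ranges: [-2.99, 2.99], [-0.89, 2.07], [0.3, 2.58], [-1.14, 4.28], [0, 2.63], [-3.12, 3.12]. Speed limits (rad/s): [2.57, 2.57, 3.01, 3.14, 3.14, 3.14].

INTERFACE

Orientations are given as a unit quaternion [w, x, y, z].
In Python, from bench import ctrl gives the robot as it stands.
- The arm moves only by the tool step_arm, never from a script. Its argument "commands" is a list of rows, each a list of 7 numbers: the turn, a rotation vector about the tool's x, y, z in units of 6 degrees (1.0 is 6 degrees), then the shift along the tool's x, y, z in units of 30 mm (1.0 is 30 mm), then the opening, from 0 (shut) to 1 (fully open). A call has 1 to 10 rows; each row shifts and turns the commanded pose from where the row before left it, along the tool's axes as they then stand; what a row does not reach is not made up. A row lasts 1/10 s, in which the tool goes at most 50 mm and 8.59 degrees, less where a joint would pass 70% of its speed; a pose out of reach is approached as far as the arm can. A call with a number of a shift or a turn outside -1 to 1 is refused whole. A call with a gripper value outside its range is refused whole. The fingers move at their own pace and stop on an object; the grip force is fixed at half the most. Time passes only in rows, so rows that do not move let the fingers close. It gives the time, the measured TCP pose, the force and the opening at its end, in the units of the state.
- ctrl.get_obs(): the state, without advancing time (a new reading comes with each control period).
- ctrl.camera(name): name is "scene" or "side" or "wrist"; returns (picture, depth): 400x640x3 uint8, blue, green, red; 400x640 float32, m along the optical axis (not along the pixel's ray), 0 where there is no reading.
- ctrl.get_calibration(name): a dict with "intrinsics" (3x3 intrinsics, pixels), "R" (3x3) and "t" (3): a world point X has camera coordinates R X + t. Camera axes: x right, y down, z forward; pixel columns grow to the right and rows downward; lengths in m; the calibration is good to about 2 mm. A picture is of the moment at which its call begins: read the wrist's pose just before it. get_calibration takes no time and is no camera call; for the wrist camera it gives the pose at the moment of the call.
- ctrl.hand_in(): hands the job in, once; it reports no verdict.
Trained networks look in the newest picture that a camera, given by its name, has taken for a name from the list of things; names that differ only in an ending like _2 or _b are one class to them, and where a whole thing is asked for, a point or a joint stands for the part that bears it (a point fixed in the world has none). Each returns a list of dicts, best first, with "p" (0 to 1); they miss things now and then, are a little off and sometimes report something else, mostly with a low value. They report only what shows in the picture. A call takes as long as a camera call. They do not tell look-alikes from the thing itself.
- ctrl.boxes_of(thing, camera): "point" ([x, y, z] in m, in the coordinates of the camera as it stood for that picture, good to about 4 mm: the middle of the surface that is visible of it).
- ctrl.silhouettes(thing, camera): "pixels" (400x640 bool, what is visible of it).
The state is a dict: "time_s": time; "q": joint angles; "dq": joint speeds; "joint_efforts": joint torques, N m; "eef_pos": TCP position; "eef_rot": TCP orientation; "wrist_force": force on the tool from outside, world axes, zero at the start; "torque": the same for the moment, N m; "opening": opening from 0.0 (shut) to 1.0 (fully open).
Only numpy, scipy, OpenCV 4.12 (cv2) and the standard library are available. Lean on these libraries where they do the work, as an engineer would, in place of code of your own. Each camera call takes 0.05 s, during which the arm holds its last target.

## Working session

There is one attempt and no reset: what is moved stays moved. The work goes in short steps, Python scripts to look and compute and a tool call to move; the robot and the scene stay as the last step left them, time stands still between calls to the robot, and variables do not carry over. Pictures are saved under pics/ and viewed, and the job is handed in when it is done.

Besides the shell and the picture viewer there is one more tool, called after "Request:" in YAML: its name, and indented under it one key for each argument. step_arm: Moves the arm, as the interface text tells. Its arguments: {"type":"object","properties":{"commands":{"type":"array"}},"required":["commands"]}

```bash
ls; mkdir -p pics; python3 - <<'E'
from bench import ctrl
import cv2,numpy as np
o=ctrl.get_obs(); print(o)
for n in ["scene","side","wrist"]:
    im,d=ctrl.camera(n); cv2.imwrite(f"pics/{n}0.png",im); np.save(f"pics/{n}0_d.npy",d)
    c=ctrl.get_calibration(n); print(n,c)
E
```

```text
pics
{'time_s': 0.0, 'q': array([ 9.59651985e-01,  1.81536270e-01,  1.60797384e+00, -1.89543053e-05,
        1.35381071e+00, -2.06319514e-01]), 'dq': array([-0.00107631, -0.00022917, -0.00011429,  0.00135583,  0.0011731 ,
        0.00053478]), 'joint_efforts': array([ 1.60077390e-03, -4.44884348e+01, -3.51328218e+01, -1.76208491e-04,
        9.31419258e-03,  3.87803163e-05]), 'eef_pos': array([0.22615166, 0.52807218, 0.23040335]), 'eef_rot': array([-0.59007692,  0.59053857,  0.38871099, -0.38984251]), 'wrist_force': array([ 0.17572971, -0.52848624,  0.41996934]), 'torque': array([ 0.05552211, -0.04599432, -0.03763504]), 'opening': 0.9977958287311504}
scene {'intrinsics': array([[453.57652065,   0.        , 325.82571088],
       [  0.        , 453.57652065, 199.44779915],
       [  0.        ,   0.        ,   1.        ]]), 'R': array([[ 0.88034941,  0.47428543, -0.00618469],
       [ 0.34495981, -0.64914093, -0.67795191],
       [-0.32555745,  0.59470109, -0.73508024]]), 't': array([-0.52315145, -0.19072556,  1.17805485])}
side {'intrinsics': array([[373.59827419,   0.        , 321.35622625],
       [  0.        , 373.59827419, 196.53530961],
       [  0.        ,   0.        ,   1.        ]]), 'R': array([[ 0.90618918, -0.42285246, -0.00411957],
       [-0.29685432, -0.62917193, -0.71834546],
       [ 0.30116223,  0.65217979, -0.69567437]]), 't': array([-0.54466815,  0.22155852,  0.66833026])}
wrist {'intrinsics': array([[342.0729255 ,   0.        , 327.71498618],
       [  0.        , 342.0729255 , 195.35815183],
       [  0.        ,   0.        ,   1.        ]]), 'R': array([[ 0.39404017,  0.91908667, -0.00347085],
       [ 0.87208391, -0.37269105,  0.31712938],
       [ 0.29017583, -0.12798858, -0.94837593]]), 't': array([-0.57266148, -0.04124327,  0.38106421])}
```

View pics/scene0.png

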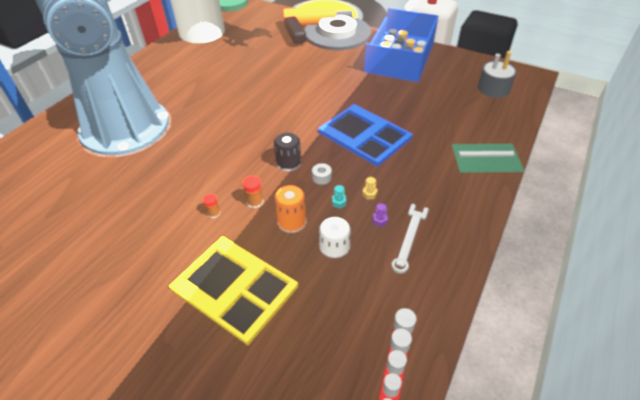

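View pics/side0.png

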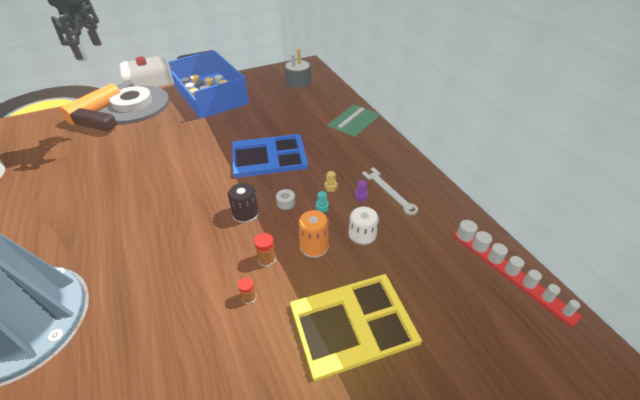

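View pics/wrist0.png

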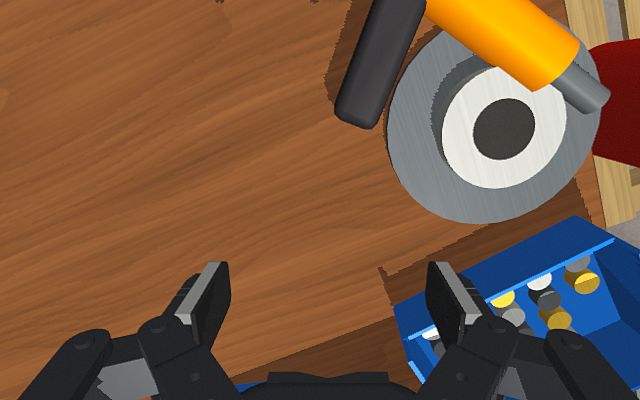

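The brass plug candidates are teal at (339,195), yellow-brass at (370,187) and purple at (380,213). The bowl candidates are the larger one at (252,190) and the smaller at (211,205). Next I localise everything with the networks and depth.

```bash
cat > h.py <<'E'
from bench import ctrl
import cv2,numpy as np
from scipy.optimize import least_squares
def pts(mask,d,c):
    v,u=np.nonzero(mask&(d>0)); z=d[v,u]; K=c["intrinsics"]
    P=np.stack([(u-K[0,2])/K[0,0]*z,(v-K[1,2])/K[1,1]*z,z],1)
    return (P-c["t"])@c["R"]
def proj(X,c):
    p=(np.atleast_2d(X)@c["R"].T+c["t"])@c["intrinsics"].T
    return p[:,:2]/p[:,2:]
E
python3 - <<'E'
from h import *
for n in ["scene","side"]:
    im,d=ctrl.camera(n); c=ctrl.get_calibration(n)
    for th in ["filter_orange","filter_white","filter_black","fuel_bowl","drain_plug","bearing","wrench","tray_blue","tray_yellow"]:
        for r in ctrl.silhouettes(th,n):
            m=r["pixels"]
            if m.sum()<10: continue
            P=pts(m,d,c); v,u=np.nonzero(m)
            col=np.median(im[m],0)
            h=np.percentile(P[:,2],97); T=P[P[:,2]>h-0.006]
            mid=(T.min(0)+T.max(0))/2
            print(n,th,round(r["p"],2),"px",int(u.mean()),int(v.mean()),m.sum(),"bgr",col,"h %.3f"%h,"topmed",np.median(T,0).round(3),"topmid",mid.round(3),"ext",np.ptp(T[:,:2],axis=0).round(3))
            np.save(f"pics/m_{n}_{th}_{int(u.mean())}.npy",m)
    np.save(f"pics/{n}_d.npy",d); cv2.imwrite(f"pics/{n}1.png",im)
print(ctrl.get_obs()["time_s"])
E
```

```text
scene filter_orange 0.85 px 289 209 1263 bgr [ 67. 129. 227.] h 0.082 topmed [ 0.552 -0.075  0.081] topmid [ 0.551 -0.074  0.081] ext [0.058 0.054]
scene filter_white 0.59 px 333 237 1094 bgr [213. 220. 222.] h 0.059 topmed [ 0.661 -0.089  0.057] topmid [ 0.66  -0.086  0.057] ext [0.056 0.055]
scene filter_black 0.64 px 286 151 889 bgr [77. 78. 92.] h 0.070 topmed [0.449 0.079 0.068] topmid [0.448 0.081 0.068] ext [0.057 0.055]
scene fuel_bowl 0.75 px 210 205 291 bgr [ 72. 107. 223.] h 0.047 topmed [ 0.391 -0.132  0.045] topmid [ 0.39  -0.132  0.045] ext [0.026 0.027]
scene fuel_bowl 0.72 px 252 191 508 bgr [ 71. 110. 223.] h 0.062 topmed [ 0.451 -0.062  0.061] topmid [ 0.449 -0.061  0.06 ] ext [0.036 0.036]
scene drain_plug 0.77 px 379 215 229 bgr [175.  90. 146.] h 0.044 topmed [0.714 0.013 0.043] topmid [0.714 0.015 0.043] ext [0.016 0.018]
scene drain_plug 0.69 px 338 196 258 bgr [177. 182.  87.] h 0.045 topmed [0.613 0.02  0.043] topmid [0.613 0.022 0.042] ext [0.02  0.019]
scene drain_plug 0.67 px 369 188 193 bgr [102. 186. 225.] h 0.044 topmed [0.663 0.073 0.043] topmid [0.664
[... 2137 characters left out ...]
56]
side drain_plug 0.2 px 352 326 8735 bgr [ 79. 173. 194.] h 0.015 topmed [ 0.539 -0.276  0.013] topmid [ 0.54  -0.262  0.013] ext [0.204 0.16 ]
side bearing 0.53 px 285 198 336 bgr [150. 155. 157.] h 0.027 topmed [0.542 0.071 0.025] topmid [0.542 0.073 0.025] ext [0.042 0.045]
side wrench 0.98 px 388 189 472 bgr [177. 182. 182.] h 0.008 topmed [0.784 0.006 0.006] topmid [0.781 0.003 0.006] ext [0.051 0.178]
side tray_blue 0.95 px 268 155 2671 bgr [166.  98.  69.] h 0.015 topmed [0.564 0.242 0.013] topmid [0.566 0.258 0.012] ext [0.215 0.18 ]
side tray_yellow 0.81 px 352 326 8621 bgr [ 79. 174. 195.] h 0.015 topmed [ 0.538 -0.276  0.013] topmid [ 0.54  -0.262  0.013] ext [0.204 0.16 ]
1.15
```

```bash
cat > tray.py <<'E'
from h import *
import glob
R={}
for th in ["tray_blue","tray_yellow"]:
    allP=[];dark=[]
    for n in ["scene","side"]:
        f=max(glob.glob(f"pics/m_{n}_{th}_*.npy"),key=lambda f:np.load(f).sum())
        m=np.load(f); d=np.load(f"pics/{n}_d.npy"); im=cv2.imread(f"pics/{n}1.png"); c=ctrl.get_calibration(n)
        hull=np.zeros(m.shape,np.uint8); cs=np.argwhere(m)[:,::-1].astype(np.int32)
        cv2.fillConvexPoly(hull,cv2.convexHull(cs),1)
        b=hull.astype(bool)
        P=pts(b,d,c); g=im[b&(d>0)].max(1)
        top=P[(P[:,2]>0.010)&(P[:,2]<0.018)&(g>110)]
        rect=cv2.minAreaRect(top[:,:2].astype(np.float32)*1000); print(th,n,rect)
        dk=P[g<75]; print(' dark n',len(dk),'mean',dk.mean(0).round(3), 'z med',np.median(dk[:,2]))
        allP.append(top); dark.append(dk)
E
python3 tray.py; python3 - <<'E'
import cv2,numpy as np
im=cv2.imread('pics/scene1.png')
a=cv2.resize(im[155:245,180:420],None,fx=3.3,fy=3.3,interpolation=cv2.INTER_CUBIC); cv2.imwrite('pics/crop.png',a)
E
```

```text
tray_blue scene ((565.8910522460938, 257.8890686035156), (144.73789978027344, 192.78823852539062), 76.0257339477539)
 dark n 0 mean [nan nan nan] z med nan
tray_blue side ((565.6902465820312, 258.3787841796875), (145.56216430664062, 189.85890197753906), 75.8956069946289)
 dark n 757 mean [0.563 0.263 0.004] z med 0.0036208437792700303
tray_yellow scene ((540.2825317382812, -261.00640869140625), (141.3822479248047, 192.36264038085938), 83.66831970214844)
 dark n 0 mean [nan nan nan] z med nan
tray_yellow side ((540.8672485351562, -260.9474792480469), (141.53372192382812, 190.88192749023438), 83.5019302368164)
 dark n 0 mean [nan nan nan] z med nantray.py:15: RuntimeWarning: Mean of empty slice.
  dk=P[g<75]; print(' dark n',len(dk),'mean',dk.mean(0).round(3), 'z med',np.median(dk[:,2]))
  ret = um.true_divide(
  return _methods._mean(a, axis=axis, dtype=dtype,
  ret = ret.dtype.type(ret / rcount)
```

View pics/crop.png

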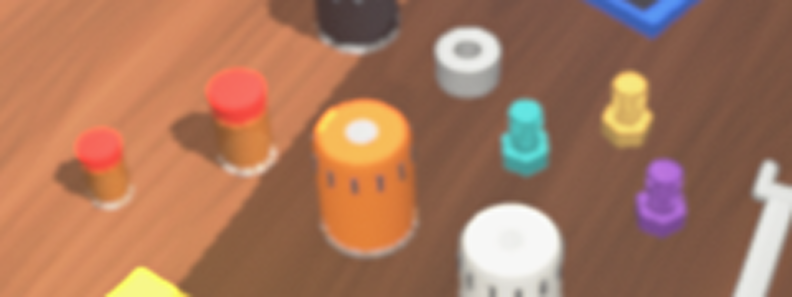

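```bash
cat >> h.py <<'E'
from scipy.spatial.transform import Rotation as Ro
TR={"blue":(np.array([.5658,.2581]),np.deg2rad(-14.04)),"yellow":(np.array([.5406,-.2610]),np.deg2rad(-6.4))}
def pocket(t,x,y):
    c,a=TR[t]; return c+np.array([[np.cos(a),-np.sin(a)],[np.sin(a),np.cos(a)]])@[x,y]
def tool():
    o=ctrl.get_obs(); w,x,y,z=o["eef_rot"]; return o["eef_pos"],Ro.from_quat([x,y,z,w]).as_matrix(),o
def go(goal,xdir_deg):
    """total shift/turn from the measured pose to a goal, tool down with tool x at world angle; shift expressed in the final tool axes AND current axes"""
    p,R,o=tool()
    best=None
    for a in (xdir_deg,xdir_deg+180):
        a=np.deg2rad(a); X=np.array([np.cos(a),np.sin(a),0]); Y=np.array([0,0,-1.]); G=np.stack([X,Y,np.cross(X,Y)],1)
        rv=Ro.from_matrix(R.T@G).as_rotvec()
        if best is None or np.linalg.norm(rv)<np.linalg.norm(best[0]): best=(rv,G)
    rv,G=best; d=np.array(goal)-p
    print("t %.2f"%o["time_s"],"pos",p.round(4),"open %.3f"%o["opening"],"q",o["q"].round(2),"F",o["wrist_force"].round(1))
    print("turn units",(np.rad2deg(rv)/6).round(2),"shift in cur axes",(R.T@d/.03).round(2),"shift in goal axes",(G.T@d/.03).round(2))
E
python3 - <<'E'
from h import *
for t in TR:
    print(t,[pocket(t,*p).round(4) for p in [(-.046,0),(.052,.034),(.052,-.034)]])
p,R,o=tool(); print(R.round(3))
for n in ["scene","side"]:
    im=cv2.imread(f"pics/{n}1.png"); c=ctrl.get_calibration(n)
    for t in TR:
        for (x,y,s,z) in [(-.046,0,.043,.004),(.052,.034,.03,.004),(.052,-.034,.03,.004)]:
            q=[np.r_[pocket(t,x+a*s,y+b*s),.014] for a,b in [(-1,-1),(1,-1),(1,1),(-1,1)]]
            cv2.polylines(im,[np.round(proj(np.array(q),c)*8).astype(int)],True,(0,0,255),1,cv2.LINE_AA,3)
    for (x,y,h,r) in [(.550,-.074,.082,.024),(.658,-.088,.058,.024),(.448,.08,.07,.024),(.449,-.062,.062,.018),(.662,.075,.045,.01),(.543,.0715,.026,.022)]:
        a=np.linspace(0,2*np.pi,40); q=np.stack([x+r*np.cos(a),y+r*np.sin(a),h+0*a],1)
        cv2.polylines(im,[np.round(proj(q,c)*8).astype(int)],True,(0,255,0),1,cv2.LINE_AA,3)
    a=im[100:350,160:440] if n=="scene" else im[120:390,200:440]
    cv2.imwrite(f"pics/ov_{n}.png",cv2.resize(a,None,fx=2.2,fy=2.2))
go([.55,-.074,.17],90)
E
```

```text
blue [array([0.5212, 0.2693]), array([0.6245, 0.2785]), array([0.608 , 0.2125])]
yellow [array([ 0.4949, -0.2559]), array([ 0.5961, -0.233 ]), array([ 0.5885, -0.3006])]
[[ 0.394 -0.    -0.919]
 [ 0.919  0.     0.394]
 [ 0.    -1.     0.   ]]
t 1.15 pos [0.2265 0.5286 0.2313] open 1.000 q [ 0.96  0.18  1.61  0.    1.35 -0.21] F [-0.2  0.2  0.1]
turn units [-0.   -3.87  0.  ] shift in cur axes [-14.21   2.04 -17.82] shift in goal axes [-20.09   2.04 -10.78]
```

View pics/ov_scene.png

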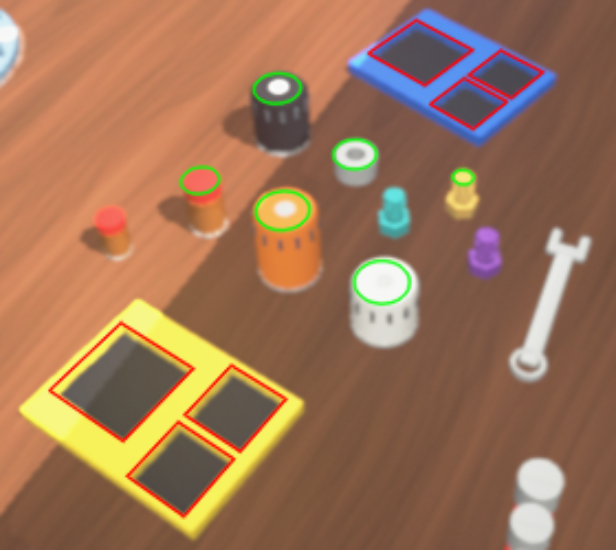

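View pics/ov_side.png

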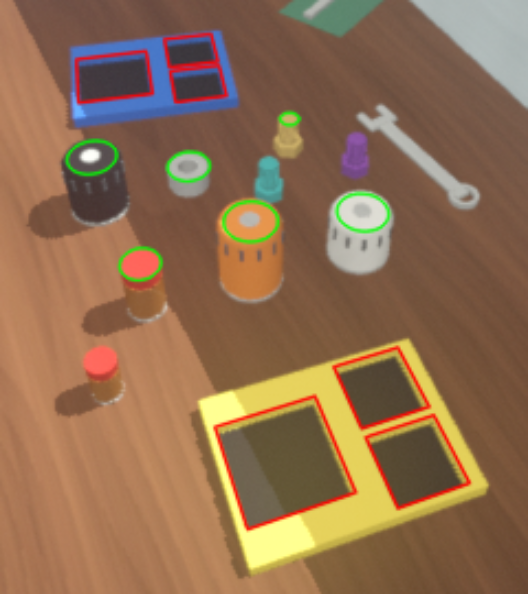

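The overlays fit in both cameras: red marks the pockets and green the part tops. The brass plug is the yellow-gold one at (370,187), since the others are teal and purple. The bowl is the larger one at (252,190), 62 mm high against 47 mm. Starting with the orange filter.

Request:
step_arm:
  commands:
    - [0, -0.97, 0, 0, 0, 0, 1]
    - [0, -0.97, 0, 0, 0, 0, 1]
    - [0, -0.97, 0, 0, 0, 0, 1]
    - [0, -0.96, 0, 0, 0, 0, 1]
    - [0, 0, 0, -1, 0, -0.54, 1]
    - [0, 0, 0, -1, 0, -0.54, 1]
    - [0, 0, 0, -1, 0, -0.54, 1]
    - [0, 0, 0, -1, 0, -0.54, 1]
    - [0, 0, 0, -1, 0, -0.54, 1]
    - [0, 0, 0, -1, 0, -0.54, 1]

```text
time_s: 2.15
eef_pos: [0.3242, 0.3474, 0.2314]
eef_rot: [-0.5, 0.5, 0.5, -0.5]
wrist_force: [0.3, 0.2, 0.2]
opening: 1.002
```

Request:
step_arm:
  commands:
    - [0, 0, 0, -1, 0, -0.54, 1]
    - [0, 0, 0, -1, 0, -0.54, 1]
    - [0, 0, 0, -1, 0, -0.54, 1]
    - [0, 0, 0, -1, 0, -0.54, 1]
    - [0, 0, 0, -1, 0, -0.54, 1]
    - [0, 0, 0, -1, 0, -0.54, 1]
    - [0, 0, 0, -1, 0, -0.54, 1]
    - [0, 0, 0, -1, 0, -0.54, 1]
    - [0, 0, 0, -1, 0, -0.54, 1]
    - [0, 0, 0, -1, 0, -0.54, 1]

```text
time_s: 3.15
eef_pos: [0.4864, 0.0473, 0.2315]
eef_rot: [-0.5, 0.5, 0.5, -0.5]
wrist_force: [0.5, 0.1, -0.4]
opening: 0.999
```

```bash
python3 -c "
from h import *
go([.550,-.074,.13],90)"
```

```text
t 3.15 pos [0.4864 0.0473 0.2315] open 0.999 q [-0.15 -0.02  1.82  0.    1.34 -1.72] F [ 0.5  0.1 -0.4]
turn units [0.01 0.   0.  ] shift in cur axes [-4.04  3.38 -2.12] shift in goal axes [-4.04  3.38 -2.12]
```

Request:
step_arm:
  commands:
    - [0, 0, 0, -0.81, 0.4, -0.42, 1]
    - [0, 0, 0, -0.81, 0.4, -0.42, 1]
    - [0, 0, 0, -0.81, 0.4, -0.42, 1]
    - [0, 0, 0, -0.81, 0.4, -0.43, 1]
    - [0, 0, 0, -0.8, 0.4, -0.43, 1]
    - [0, 0, 0, 0, 0.96, 0, 1]
    - [0, 0, 0, 0, 0.96, 0, 1]
    - [0, 0, 0, 0, 0.96, 0, 1]
    - [0, 0, 0, 0, 0.96, 0, 1]
    - [0, 0, 0, 0, 0.94, 0, 1]

```text
time_s: 4.15
eef_pos: [0.5496, -0.0726, 0.0268]
eef_rot: [-0.5, 0.5, 0.5, -0.5]
wrist_force: [0.9, 0.1, -0.2]
opening: 1.002
```

Request:
step_arm:
  commands:
    - [0, 0, 0, 0, 0, 0, 1]
    - [0, 0, 0, 0, 0, 0, 0]
    - [0, 0, 0, 0, 0, 0, 0]
    - [0, 0, 0, 0, 0, 0, 0]
    - [0, 0, 0, 0, 0, 0, 0]
    - [0, 0, 0, 0, 0, 0, 0]
    - [0, 0, 0, 0, 0, 0, 0]

```text
time_s: 4.85
eef_pos: [0.5513, -0.0729, 0.0301]
eef_rot: [-0.499, 0.501, 0.501, -0.499]
wrist_force: [-0.8, 0.9, 6.9]
opening: 0.687
```

```bash
python3 -c "
from h import *
go([*pocket('blue',-.046,0),.15],90)
im,d=ctrl.camera('side');cv2.imwrite('pics/g1.png',im)"
```

```text
t 4.85 pos [ 0.5513 -0.0729  0.0301] open 0.687 q [-0.35  0.4   1.78  0.    0.95 -1.92] F [-0.8  0.9  6.9]
turn units [ 0.04  0.   -0.01] shift in cur axes [11.4  -4.01  0.98] shift in goal axes [11.41 -4.    1.  ]
```

View pics/g1.png

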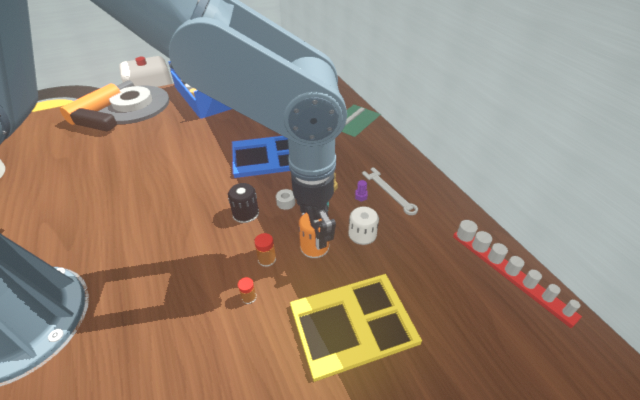

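Request:
step_arm:
  commands:
    - [0, 0, 0, 0, -0.6, 0, 0]
    - [0, 0, 0, 0, -1, 0, 0]
    - [0, 0, 0, 0, -1, 0, 0]
    - [0, 0, 0, 0, -1, 0, 0]
    - [0, 0, 0, 0.9, -0.2, 0.1, 0]
    - [0, 0, 0, 1, 0, 0.1, 0]
    - [0, 0, 0, 1, 0, 0.1, 0]
    - [0, 0, 0, 1, 0, 0.1, 0]
    - [0, 0, 0, 1, 0, 0.1, 0]
    - [0, 0, 0, 1, 0, 0.1, 0]

```text
time_s: 5.9
eef_pos: [0.5305, 0.1056, 0.1417]
eef_rot: [0.5, -0.5, -0.5, 0.5]
wrist_force: [-0.2, -0.7, -5.0]
opening: 0.69
```

Request:
step_arm:
  commands:
    - [0, 0, 0, 1, 0, 0.1, 0]
    - [0, 0, 0, 1, 0, 0.1, 0]
    - [0, 0, 0, 1, 0, 0.1, 0]
    - [0, 0, 0, 1, 0, 0.1, 0]
    - [0, 0, 0, 1, 0, 0.1, 0]
    - [0, 0, 0, 0.5, 0, 0, 0]
    - [0, 0, 0, 0, 0, 0, 0]
    - [0, 0, 0, 0, 0, 0, 0]

```text
time_s: 6.7
eef_pos: [0.5161, 0.269, 0.1416]
eef_rot: [0.5, -0.5, -0.5, 0.501]
wrist_force: [0.4, 0.4, -4.7]
opening: 0.686
```

```bash
python3 -c "
from h import *
go([*pocket('blue',-.046,0),.034],90)
im,d=ctrl.camera('side');cv2.imwrite('pics/g2.png',im)"
```

```text
t 6.70 pos [0.5161 0.269  0.1416] open 0.686 q [ 0.28  0.29  1.67 -0.    1.19 -1.29] F [ 0.4  0.4 -4.7]
turn units [-0.01  0.01 -0.01] shift in cur axes [ 0.01  3.59 -0.17] shift in goal axes [ 0.01  3.59 -0.17]
```

View pics/g2.png

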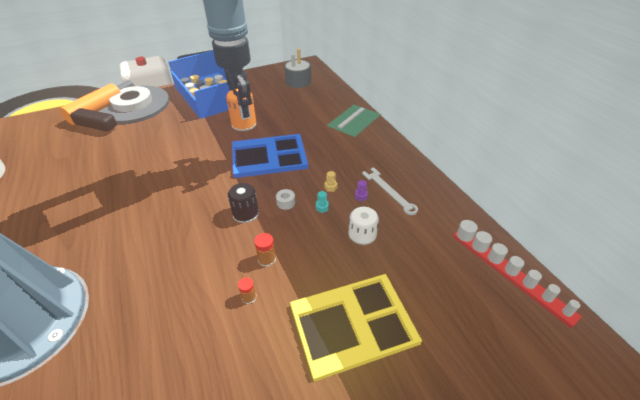

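Request:
step_arm:
  commands:
    - [0, 0, 0, 0, 0.6, -0.17, 0]
    - [0, 0, 0, 0, 0.8, 0, 0]
    - [0, 0, 0, 0, 0.8, 0, 0]
    - [0, 0, 0, 0, 0.8, 0, 0]
    - [0, 0, 0, 0, 0.4, 0, 0]
    - [0, 0, 0, 0, 0.15, 0, 0]
    - [0, 0, 0, 0, 0, 0, 0]

```text
time_s: 7.45
eef_pos: [0.5218, 0.2689, 0.0357]
eef_rot: [-0.5, 0.5, 0.5, -0.5]
wrist_force: [-0.1, 0.7, -5.2]
opening: 0.69
```

Request:
step_arm:
  commands:
    - [0, 0, 0, 0, 0.06, 0, 0]
    - [0, 0, 0, 0, 0, 0, 0.75]
    - [0, 0, 0, 0, 0, 0, 0.85]
    - [0, 0, 0, 0, 0, 0, 1]
    - [0, 0, 0, 0, 0, 0, 1]
    - [0, 0, 0, 0, 0, 0, 1]
    - [0, 0, 0, 0, -0.5, 0, 1]
    - [0, 0, 0, 0, -1, 0, 1]
    - [0, 0, 0, 0, -1, 0, 1]
    - [0, 0, 0, 0, -1, 0, 1]

```text
time_s: 8.45
eef_pos: [0.5215, 0.2695, 0.1408]
eef_rot: [-0.5, 0.5, 0.5, -0.5]
wrist_force: [-0.0, 0.2, 0.3]
opening: 1.0
```

```bash
python3 -c "
from h import *
go([.449,-.062,.14],90)
im,d=ctrl.camera('side');cv2.imwrite('pics/g3.png',cv2.resize(im[100:220,180:340],None,fx=3,fy=3))"
```

```text
t 8.45 pos [0.5215 0.2695 0.1408] open 1.000 q [ 0.27  0.3   1.65  0.    1.19 -1.3 ] F [-0.   0.2  0.3]
turn units [0.01 0.01 0.  ] shift in cur axes [-11.05   0.02   2.42] shift in goal axes [-11.05   0.03   2.42]
```

View pics/g3.png

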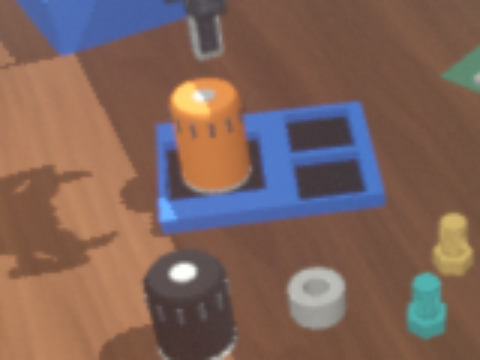

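Request:
step_arm:
  commands:
    - [0, 0, 0, -1, 0, 0.22, 1]
    - [0, 0, 0, -1, 0, 0.22, 1]
    - [0, 0, 0, -1, 0, 0.22, 1]
    - [0, 0, 0, -1, 0, 0.22, 1]
    - [0, 0, 0, -1, 0, 0.22, 1]
    - [0, 0, 0, -1, 0, 0.22, 0.8]
    - [0, 0, 0, -1, 0, 0.22, 0.8]
    - [0, 0, 0, -1, 0, 0.22, 0.8]
    - [0, 0, 0, -1, 0, 0.22, 0.8]
    - [0, 0, 0, -1, 0, 0.22, 0.8]

```text
time_s: 9.5
eef_pos: [0.4555, -0.0318, 0.1396]
eef_rot: [-0.499, 0.5, 0.5, -0.5]
wrist_force: [0.3, -0.4, -0.3]
opening: 0.801
```

Request:
step_arm:
  commands:
    - [0, 0, 0, -1, 0, 0.22, 0.8]
    - [0, 0, 0, 0, 0, 0, 0.8]

```text
time_s: 9.7
eef_pos: [0.4491, -0.0635, 0.1397]
eef_rot: [-0.5, 0.502, 0.499, -0.499]
wrist_force: [0.4, 0.2, 1.0]
opening: 0.804
```

```bash
python3 -c "
from h import *
go([.449,-.062,.022],90)"
```

```text
t 9.70 pos [ 0.4491 -0.0635  0.1397] open 0.804 q [-0.4   0.01  1.99 -0.    1.14 -1.97] F [0.4 0.2 1. ]
turn units [ 0.01 -0.03 -0.02] shift in cur axes [0.06 3.92 0.01] shift in goal axes [0.05 3.92 0.  ]
```

Request:
step_arm:
  commands:
    - [0, 0, 0, 0.05, 0.92, 0, 0.8]
    - [0, 0, 0, 0, 1, 0, 0.8]
    - [0, 0, 0, 0, 1, 0, 0.8]
    - [0, 0, 0, 0, 1, 0, 0.8]
    - [0, 0, 0, 0, 0, 0, 0]
    - [0, 0, 0, 0, 0, 0, 0]
    - [0, 0, 0, 0, 0, 0, 0]
    - [0, 0, 0, 0, 0, 0, 0]
    - [0, 0, 0, 0, 0, 0, 0]
    - [0, 0, 0, 0, 0, 0, 0]

```text
time_s: 10.7
eef_pos: [0.4501, -0.0594, 0.0223]
eef_rot: [-0.499, 0.501, 0.5, -0.5]
wrist_force: [-0.3, 1.8, 6.3]
opening: 0.409
```

```bash
python3 -c "
from h import *
go([*pocket('blue',.052,.034),.15],90)
im,d=ctrl.camera('side');cv2.imwrite('pics/g4.png',cv2.resize(im[180:330,180:400],None,fx=3,fy=3))"
```

```text
t 10.70 pos [ 0.4501 -0.0594  0.0223] open 0.409 q [-0.39  0.23  2.04  0.    0.86 -1.97] F [-0.3  1.8  6.3]
turn units [ 0.02  0.   -0.01] shift in cur axes [11.26 -4.25 -5.83] shift in goal axes [11.26 -4.26 -5.81]
```

View pics/g4.png

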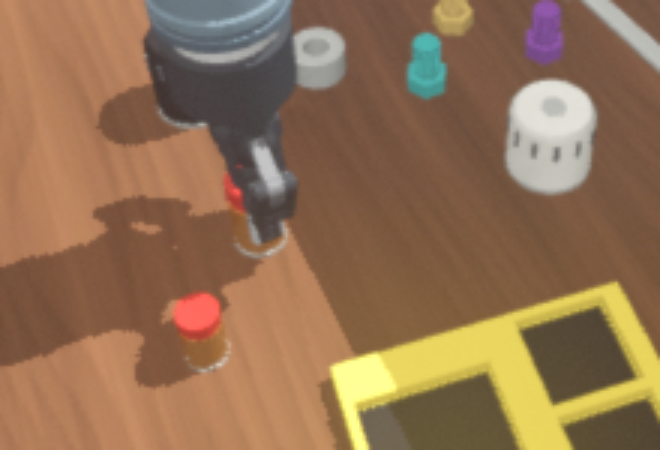

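Request:
step_arm:
  commands:
    - [0, 0, 0, 0, -0.6, 0, 0]
    - [0, 0, 0, 0, -1, 0, 0]
    - [0, 0, 0, 0, -1, 0, 0]
    - [0, 0, 0, 0, -1, 0, 0]
    - [0, 0, 0, 0.5, -0.4, -0.25, 0]
    - [0, 0, 0, 1, 0, -0.5, 0]
    - [0, 0, 0, 1, 0, -0.5, 0]
    - [0, 0, 0, 1, 0, -0.5, 0]
    - [0, 0, 0, 1, 0, -0.5, 0]
    - [0, 0, 0, 1, 0, -0.5, 0]

```text
time_s: 11.75
eef_pos: [0.5318, 0.1073, 0.1412]
eef_rot: [-0.5, 0.5, 0.5, -0.5]
wrist_force: [0.4, 0.0, -1.8]
opening: 0.408
```

Request:
step_arm:
  commands:
    - [0, 0, 0, 1, 0, -0.5, 0]
    - [0, 0, 0, 1, 0, -0.5, 0]
    - [0, 0, 0, 1, 0, -0.55, 0]
    - [0, 0, 0, 1, 0, -0.55, 0]
    - [0, 0, 0, 1, 0, -0.55, 0]
    - [0, 0, 0, 0.75, 0, -0.4, 0]
    - [0, 0, 0, 0, 0, 0, 0]
    - [0, 0, 0, 0, 0, 0, 0]

```text
time_s: 12.55
eef_pos: [0.6224, 0.2785, 0.1405]
eef_rot: [0.5, -0.5, -0.5, 0.501]
wrist_force: [0.1, -0.4, -0.5]
opening: 0.407
```

```bash
python3 -c "
from h import *
go([*pocket('blue',.052,.034),.0275],90)"
```

```text
t 12.55 pos [0.6224 0.2785 0.1405] open 0.407 q [ 0.25  0.5   1.39 -0.    1.26 -1.32] F [ 0.1 -0.4 -0.5]
turn units [-0.01  0.01 -0.01] shift in cur axes [ 0.    3.77 -0.08] shift in goal axes [-0.    3.77 -0.07]
```

Request:
step_arm:
  commands:
    - [0, 0, 0, 0, 0.8, -0.08, 0]
    - [0, 0, 0, 0, 1, 0, 0]
    - [0, 0, 0, 0, 1, 0, 0]
    - [0, 0, 0, 0, 0.6, 0, 0]
    - [0, 0, 0, 0, 0.3, 0, 0]
    - [0, 0, 0, 0, 0.06, 0, 0]
    - [0, 0, 0, 0, 0, 0, 0]

```text
time_s: 13.25
eef_pos: [0.626, 0.2785, 0.0292]
eef_rot: [-0.5, 0.5, 0.5, -0.5]
wrist_force: [0.3, 1.0, -0.8]
opening: 0.408
```

Request:
step_arm:
  commands:
    - [0, 0, 0, 0, 0.08, 0.03, 0]
    - [0, 0, 0, 0, 0, 0, 0]

```text
time_s: 13.45
eef_pos: [0.625, 0.2788, 0.0269]
eef_rot: [-0.5, 0.5, 0.501, -0.5]
wrist_force: [0.5, 0.7, -0.1]
opening: 0.407
```

Request:
step_arm:
  commands:
    - [0, 0, 0, 0, 0, 0, 0.45]
    - [0, 0, 0, 0, 0, 0, 0.5]
    - [0, 0, 0, 0, 0, 0, 0.7]
    - [0, 0, 0, 0, 0, 0, 0.7]
    - [0, 0, 0, 0, -0.5, 0, 0.7]
    - [0, 0, 0, 0, -1, 0, 0.7]
    - [0, 0, 0, 0, -1, 0, 0.7]
    - [0, 0, 0, 0, -1, 0, 0.7]

```text
time_s: 14.25
eef_pos: [0.6245, 0.2786, 0.1331]
eef_rot: [-0.5, 0.5, 0.5, -0.5]
wrist_force: [0.7, -0.4, 0.6]
opening: 0.698
```

```bash
python3 -c "
from h import *
go([.662,.0755,.12],0)
go([.662,.0755,.12],90)
for n in ['side','scene']:
    im,d=ctrl.camera(n);cv2.imwrite(f'pics/g5{n}.png',cv2.resize(im[100:220,180:400] if n=='side' else im[90:210,290:430],None,fx=3,fy=3))"
```

```text
t 14.25 pos [0.6245 0.2786 0.1331] open 0.698 q [ 0.25  0.51  1.39 -0.    1.25 -1.32] F [ 0.7 -0.4  0.6]
turn units [ 1.0e-02 -1.5e+01 -0.0e+00] shift in cur axes [-6.77  0.44 -1.25] shift in goal axes [-1.25  0.44  6.77]
t 14.25 pos [0.6245 0.2786 0.1331] open 0.698 q [ 0.25  0.51  1.39 -0.    1.25 -1.32] F [ 0.7 -0.4  0.6]
turn units [0.01 0.   0.  ] shift in cur axes [-6.77  0.44 -1.25] shift in goal axes [-6.77  0.44 -1.25]
```

View pics/g5side.png

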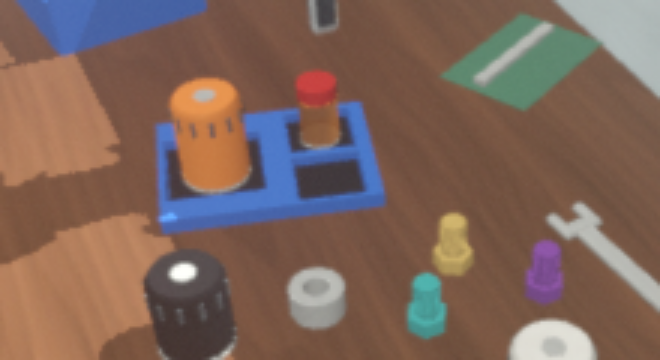

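View pics/g5scene.png

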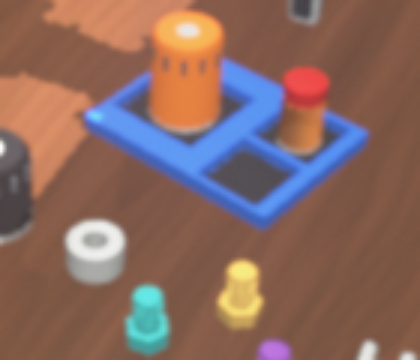

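Request:
step_arm:
  commands:
    - [0, 0, 0, -0.97, 0, -0.18, 0.5]
    - [0, 0, 0, -0.97, 0, -0.18, 0.5]
    - [0, 0, 0, -0.97, 0, -0.18, 0.5]
    - [0, 0, 0, -0.97, 0, -0.18, 0.5]
    - [0, 0, 0, -0.97, 0, -0.18, 0.5]
    - [0, 0, 0, -0.96, 0, -0.18, 0.5]
    - [0, 0, 0, -0.96, 0, -0.17, 0.5]
    - [0, 0, 0, 0, 0.87, 0, 0.5]
    - [0, 0, 0, 0, 0.5, 0, 0.5]
    - [0, 0, 0, 0, 0, 0, 0.5]

```text
time_s: 15.35
eef_pos: [0.6593, 0.0758, 0.0863]
eef_rot: [0.502, -0.498, -0.499, 0.502]
wrist_force: [-1.0, 0.5, -0.2]
opening: 0.497
```

```bash
python3 -c "
from h import *
go([.662,.0755,.017],90)
im,d=ctrl.camera('wrist');cv2.imwrite('pics/w6.png',im);c=ctrl.get_calibration('wrist')
for r in ctrl.silhouettes('drain_plug','wrist'):
    m=r['pixels'];P=pts(m,d,c);T=P[P[:,2]>.038]
    print(r['p'],m.sum(),np.median(im[m],0),np.median(T,0).round(4),((T.min(0)+T.max(0))/2).round(4))"
```

```text
t 15.35 pos [0.6593 0.0758 0.0863] open 0.497 q [-0.06  0.53  1.46  0.    1.16 -1.64] F [-1.   0.5 -0.2]
turn units [-0.06  0.    0.01] shift in cur axes [-0.01  2.31 -0.11] shift in goal axes [-0.01  2.31 -0.09]
0.97 2059 [ 75. 202. 237.] [0.6608 0.0763 0.0456] [0.6624 0.0763 0.0429]
0.92 2336 [200. 206.   0.] [0.6132 0.0231 0.0457] [0.6142 0.0221 0.0429]
0.66 679 [168.  71. 140.] [0.7051 0.0121 0.044 ] [0.6792 0.0242 0.0842]
```

View pics/w6.png

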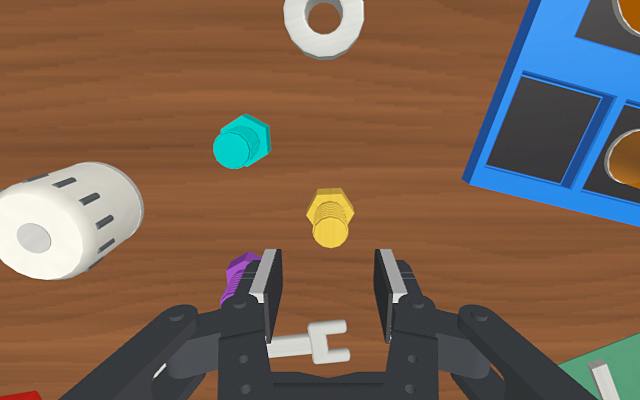

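Request:
step_arm:
  commands:
    - [0, 0, 0, 0.02, 0.6, -0.09, 0.5]
    - [0, 0, 0, 0, 0.8, 0, 0.5]
    - [0, 0, 0, 0, 0.7, 0, 0.5]
    - [0, 0, 0, 0, 0.2, 0, 0.5]
    - [0, 0, 0, 0, 0, 0, 0.5]
    - [0, 0, 0, 0, 0, 0, 0]
    - [0, 0, 0, 0, 0, 0, 0]
    - [0, 0, 0, 0, 0, 0, 0]
    - [0, 0, 0, 0, 0, 0, 0]
    - [0, 0, 0, 0, 0, 0, 0]

```text
time_s: 16.45
eef_pos: [0.6659, 0.0761, 0.0223]
eef_rot: [-0.499, 0.501, 0.501, -0.499]
wrist_force: [0.0, 0.7, 5.7]
opening: 0.209
```

```bash
python3 -c "
from h import *
go([*pocket('blue',.052,-.034),.12],90)
im,d=ctrl.camera('wrist');cv2.imwrite('pics/w7.png',im)"
```

```text
t 16.45 pos [0.6659 0.0761 0.0223] open 0.209 q [-0.06  0.62  1.47  0.    1.05 -1.63] F [0.  0.7 5.7]
turn units [ 0.03  0.   -0.  ] shift in cur axes [ 4.55 -3.26  1.92] shift in goal axes [ 4.55 -3.26  1.93]
```

View pics/w7.png

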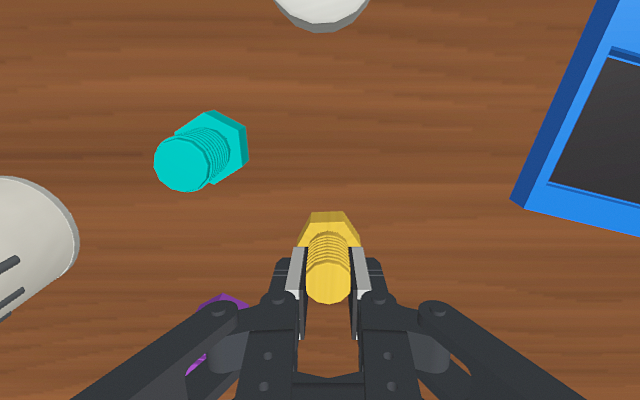

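Request:
step_arm:
  commands:
    - [0, 0, 0, 0, -0.6, 0, 0]
    - [0, 0, 0, 0, -1, 0, 0]
    - [0, 0, 0, 0, -1, 0, 0]
    - [0, 0, 0, 0.5, -0.5, 0.2, 0]
    - [0, 0, 0, 0.9, 0, 0.35, 0]
    - [0, 0, 0, 0.9, 0, 0.35, 0]
    - [0, 0, 0, 0.9, 0, 0.35, 0]
    - [0, 0, 0, 0.9, 0, 0.35, 0]
    - [0, 0, 0, 0.45, 0, 0.2, 0]
    - [0, 0, 0, 0, 0, 0, 0]

```text
time_s: 17.5
eef_pos: [0.6089, 0.2148, 0.1135]
eef_rot: [0.499, -0.499, -0.501, 0.501]
wrist_force: [-0.1, 0.4, -2.0]
opening: 0.21
```

```bash
python3 -c "
from h import *
p=pocket('blue',.052,-.034); go([p[0]+.003,p[1],.0245],90)
im,d=ctrl.camera('wrist');cv2.imwrite('pics/w8.png',im)"
```

```text
t 17.50 pos [0.6089 0.2148 0.1135] open 0.210 q [ 0.16  0.45  1.51  0.    1.18 -1.42] F [-0.1  0.4 -2. ]
turn units [-0.01  0.04  0.  ] shift in cur axes [-0.08  2.97 -0.07] shift in goal axes [-0.08  2.97 -0.07]
```

View pics/w8.png

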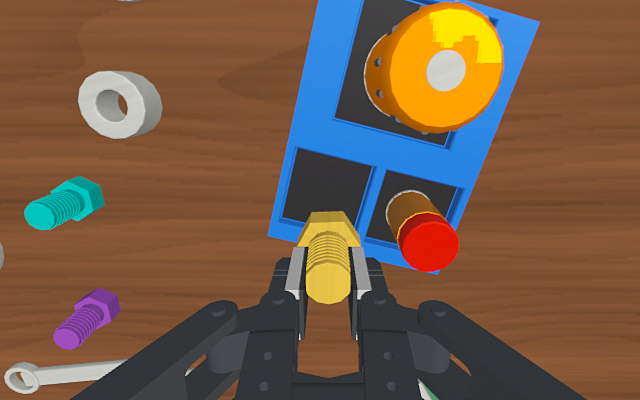

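Request:
step_arm:
  commands:
    - [0, 0, 0, -0.08, 0.6, -0.07, 0]
    - [0, 0, 0, 0, 0.9, 0, 0]
    - [0, 0, 0, 0, 0.8, 0, 0]
    - [0, 0, 0, 0, 0.4, 0, 0]
    - [0, 0, 0, 0, 0.2, 0, 0]
    - [0, 0, 0, 0, 0, 0, 0]

```text
time_s: 18.15
eef_pos: [0.6132, 0.209, 0.0267]
eef_rot: [-0.5, 0.5, 0.5, -0.5]
wrist_force: [-0.5, 0.5, -0.3]
opening: 0.209
```

Request:
step_arm:
  commands:
    - [0, 0, 0, 0.1, 0.04, 0.05, 0]
    - [0, 0, 0, 0, 0, 0, 0]
    - [0, 0, 0, 0, 0, 0, 0.25]
    - [0, 0, 0, 0, 0, 0, 0.3]
    - [0, 0, 0, 0, 0, 0, 0.45]
    - [0, 0, 0, 0, 0, 0, 0.45]
    - [0, 0, 0, 0, -0.5, 0, 0.45]
    - [0, 0, 0, 0, -1, 0, 0.45]
    - [0, 0, 0, 0, -1, 0, 0.45]
    - [0, 0, 0, 0, -1, 0, 0.45]

```text
time_s: 19.15
eef_pos: [0.6113, 0.2132, 0.1328]
eef_rot: [-0.5, 0.5, 0.5, -0.5]
wrist_force: [1.1, 0.6, 0.4]
opening: 0.45
```

Request:
step_arm:
  commands:
    - [0, 0, 0, -1, 0, 0, 0.8]
    - [0, 0, 0, -1, 0, 0, 0.8]
    - [0, 0, 0, -1, 0, 0, 0.8]
    - [0, 0, 0, -1, 0, 0, 0.8]
    - [0, 0, 0, -1, 0, 0, 0.8]
    - [0, 0, 0, 0, 0, 0, 0.8]

```text
time_s: 19.75
eef_pos: [0.6119, 0.0597, 0.1319]
eef_rot: [-0.5, 0.501, 0.499, -0.499]
wrist_force: [0.0, 0.5, 0.3]
opening: 0.798
```

```bash
cat > chk.py <<'E'
from h import *
import sys
def chk(t,ths):
    c0,a=TR[t]; M=np.array([[np.cos(a),np.sin(a)],[-np.sin(a),np.cos(a)]])
    for n in ["scene","side"]:
        im,d=ctrl.camera(n); c=ctrl.get_calibration(n); cv2.imwrite(f"pics/chk_{t}_{n}.png",im)
        for th in ths:
            for r in ctrl.silhouettes(th,n):
                P=pts(r["pixels"],d,c)
                if len(P)<10: continue
                h=np.percentile(P[:,2],97); T=P[(P[:,2]>h-.006)&(P[:,2]<h+.006)]
                mid=((T.min(0)+T.max(0))/2)[:2]; L=M@(mid-c0)
                if abs(L[0])<.1 and abs(L[1])<.08: print(n,th,round(r["p"],2),"h %.3f"%h,"local",L.round(3))
chk(sys.argv[1],sys.argv[2:])
go([.658,-.088,.13],90)
E
python3 chk.py blue filter_orange fuel_bowl drain_plug
python3 -c "
import cv2
a=cv2.imread('pics/chk_blue_side.png');b=cv2.imread('pics/chk_blue_scene.png')
cv2.imwrite('pics/chkb.png',cv2.resize(cv2.hconcat([a[100:220,210:330],b[80:200,300:430]]),None,fx=3,fy=3))"
```

```text
scene filter_orange 0.25 h 0.048 local [ 0.052 -0.034]
scene fuel_bowl 0.95 h 0.066 local [0.053 0.032]
scene drain_plug 0.49 h 0.048 local [ 0.054 -0.035]
side fuel_bowl 0.6 h 0.066 local [0.051 0.031]
side drain_plug 0.56 h 0.049 local [ 0.051 -0.034]
t 20.15 pos [0.6112 0.0642 0.1305] open 0.800 q [-0.09  0.37  1.59  0.    1.19 -1.66] F [-0.7 -0.6 -1. ]
turn units [-0.    0.02  0.  ] shift in cur axes [-5.08  0.02 -1.55] shift in goal axes [-5.07  0.02 -1.56]
```

View pics/chkb.png

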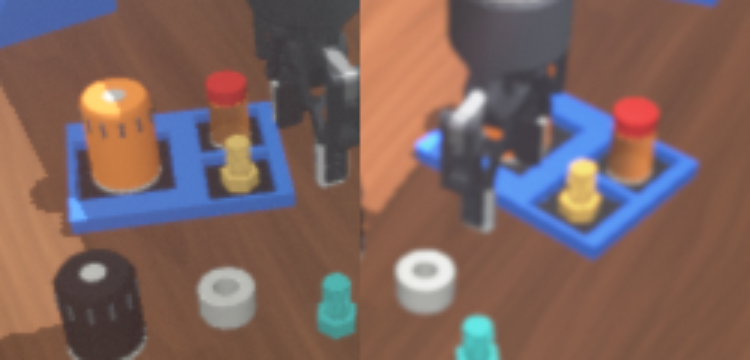

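Request:
step_arm:
  commands:
    - [0, 0, 0, -0.85, 0, -0.26, 0.9]
    - [0, 0, 0, -0.85, 0, -0.26, 1]
    - [0, 0, 0, -0.85, 0, -0.26, 1]
    - [0, 0, 0, -0.85, 0, -0.26, 1]
    - [0, 0, 0, -0.85, 0, -0.26, 1]
    - [0, 0, 0, -0.83, 0, -0.26, 1]
    - [0, 0, 0, 0, 0, 0, 1]

```text
time_s: 20.85
eef_pos: [0.659, -0.092, 0.1305]
eef_rot: [-0.5, 0.501, 0.499, -0.5]
wrist_force: [-0.8, -0.7, -0.6]
opening: 1.0
```

```bash
python3 chk.py blue filter_orange; python3 -c "
from h import *
for n in ['scene','side']:
    im,d=ctrl.camera(n);c=ctrl.get_calibration(n)
    hsv=cv2.cvtColor(im,cv2.COLOR_BGR2HSV); m=cv2.inRange(hsv,(5,110,100),(25,255,255))>0
    P=pts(m,d,c);P=P[(np.hypot(P[:,0]-.521,P[:,1]-.269)<.06)]; T=P[(P[:,2]>.079)&(P[:,2]<.095)]
    if len(T): print(n,len(T),np.percentile(T[:,2],97),((T.min(0)+T.max(0))/2).round(4),pocket('blue',-.046,0))
go([.658,-.088,.022],90)
im,d=ctrl.camera('wrist');cv2.imwrite('pics/w9.png',im);c=ctrl.get_calibration('wrist')
for r in ctrl.silhouettes('filter_white','wrist'):
    m=r['pixels'];P=pts(m,d,c);T=P[P[:,2]>.053]
    print(r['p'],m.sum(),((T.min(0)+T.max(0))/2).round(4))
"
```

```text
scene filter_orange 0.74 h 0.049 local [ 0.053 -0.035]
side filter_orange 0.76 h 0.086 local [-0.044 -0.003]
t 21.05 pos [ 0.6578 -0.088   0.1302] open 0.997 q [-0.31  0.47  1.45  0.    1.23 -1.88] F [-0.6 -0.7 -0.4]
turn units [-0.01  0.01  0.01] shift in cur axes [-0.    0.01 -0.01] shift in goal axes [-0.    0.01 -0.01]
scene 14 0.08696928829080196 [0.5469 0.2769 0.0836] [0.52117418 0.26925956]
side 230 0.08674295362651663 [0.5211 0.2661 0.0831] [0.52117418 0.26925956]
t 21.15 pos [ 0.6579 -0.0879  0.1304] open 0.997 q [-0.31  0.47  1.45  0.    1.23 -1.88] F [-0.1  0.3  0.7]
turn units [-0.    0.02  0.  ] shift in cur axes [-0.    3.61 -0.01] shift in goal axes [-0.    3.61 -0.  ]
0.91 6573 [ 0.6583 -0.087   0.0563]
```

View pics/w9.png

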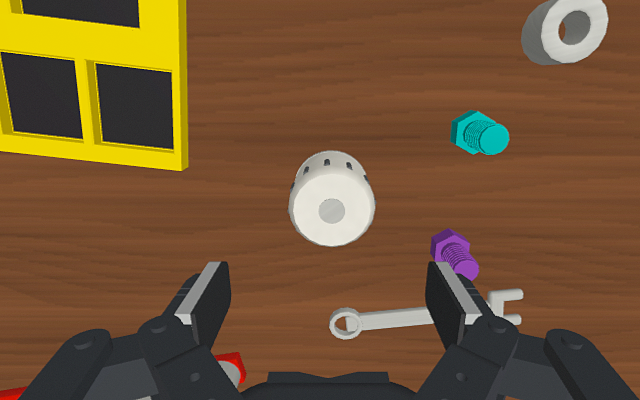

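Blue kit: orange filter at local (-44,-3) mm with its top at 86 mm, bowl and plug centred. In the wrist view the white filter sits between the jaws at (331,200). Descending.

Request:
step_arm:
  commands:
    - [0, 0, 0, 0.03, 0.7, 0, 1]
    - [0, 0, 0, 0, 1, 0, 1]
    - [0, 0, 0, 0, 1, 0, 1]
    - [0, 0, 0, 0, 0.9, 0, 1]
    - [0, 0, 0, 0, 0, 0, 0]
    - [0, 0, 0, 0, 0, 0, 0]
    - [0, 0, 0, 0, 0, 0, 0]
    - [0, 0, 0, 0, 0, 0, 0]
    - [0, 0, 0, 0, 0, 0, 0]
    - [0, 0, 0, 0, 0, 0, 0]

```text
time_s: 22.25
eef_pos: [0.6583, -0.0884, 0.023]
eef_rot: [-0.5, 0.5, 0.5, -0.5]
wrist_force: [0.3, 0.6, -3.0]
opening: 0.684
```

```bash
python3 -c "
from h import *
go([*pocket('yellow',-.046,0),.12],90)"
```

```text
t 22.25 pos [ 0.6583 -0.0884  0.023 ] open 0.684 q [-0.31  0.61  1.49 -0.    1.05 -1.88] F [ 0.3  0.6 -3. ]
turn units [ 0.01  0.01 -0.  ] shift in cur axes [-5.58 -3.23  5.45] shift in goal axes [-5.58 -3.23  5.45]
```

Request:
step_arm:
  commands:
    - [0, 0, 0, 0, -0.6, 0, 0]
    - [0, 0, 0, 0, -1, 0, 0]
    - [0, 0, 0, 0, -1, 0, 0]
    - [0, 0, 0, -0.4, -0.6, 0.4, 0]
    - [0, 0, 0, -0.75, 0, 0.75, 0]
    - [0, 0, 0, -0.75, 0, 0.75, 0]
    - [0, 0, 0, -0.75, 0, 0.75, 0]
    - [0, 0, 0, -0.75, 0, 0.75, 0]
    - [0, 0, 0, -0.75, 0, 0.75, 0]
    - [0, 0, 0, -0.75, 0, 0.7, 0]

```text
time_s: 23.25
eef_pos: [0.512, -0.2364, 0.1201]
eef_rot: [-0.499, 0.5, 0.5, -0.5]
wrist_force: [0.4, -0.7, -4.1]
opening: 0.681
```

Request:
step_arm:
  commands:
    - [0, 0, 0, -0.65, 0, 0.6, 0]
    - [0, 0, 0, 0, 0, 0, 0]
    - [0, 0, 0, 0, 0, 0, 0]

```text
time_s: 23.55
eef_pos: [0.4949, -0.2556, 0.1198]
eef_rot: [-0.5, 0.501, 0.5, -0.5]
wrist_force: [-0.4, -0.8, -4.1]
opening: 0.678
```

```bash
python3 -c "
from h import *
go([*pocket('yellow',-.046,0),.0275],90)
im,d=ctrl.camera('side');cv2.imwrite('pics/g10.png',cv2.resize(im[180:390,200:440],None,fx=2.5,fy=2.5))"
```

```text
t 23.55 pos [ 0.4949 -0.2556  0.1198] open 0.678 q [-0.69  0.27  1.75  0.    1.13 -2.26] F [-0.4 -0.8 -4.1]
turn units [ 0.01 -0.01 -0.01] shift in cur axes [-0.01  3.08  0.  ] shift in goal axes [-0.01  3.08 -0.  ]
```

View pics/g10.png

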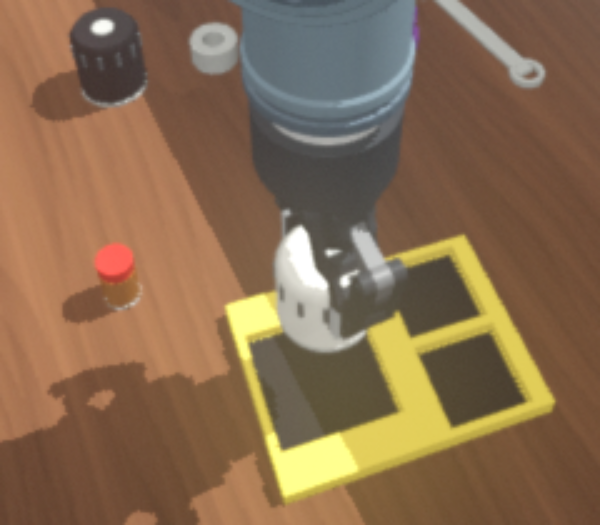

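Request:
step_arm:
  commands:
    - [0, 0, 0, 0, 0.7, 0, 0]
    - [0, 0, 0, 0, 0.9, 0, 0]
    - [0, 0, 0, 0, 0.8, 0, 0]
    - [0, 0, 0, 0, 0.4, 0, 0]
    - [0, 0, 0, 0, 0.2, 0, 0]
    - [0, 0, 0, 0, 0.05, 0, 0]
    - [0, 0, 0, 0, 0, 0, 0]

```text
time_s: 24.3
eef_pos: [0.4955, -0.2552, 0.0278]
eef_rot: [-0.499, 0.5, 0.5, -0.5]
wrist_force: [0.6, -0.7, -3.8]
opening: 0.681
```

Request:
step_arm:
  commands:
    - [0, 0, 0, 0, 0.03, 0, 0]
    - [0, 0, 0, 0, 0, 0, 0.75]
    - [0, 0, 0, 0, 0, 0, 0.85]
    - [0, 0, 0, 0, 0, 0, 1]
    - [0, 0, 0, 0, 0, 0, 1]
    - [0, 0, 0, 0, -0.5, 0, 1]
    - [0, 0, 0, 0, -1, 0, 1]
    - [0, 0, 0, 0, -1, 0, 1]
    - [0, 0, 0, 0, -1, 0, 1]
    - [0, 0, 0, 0, 0, 0, 1]

```text
time_s: 25.3
eef_pos: [0.4975, -0.2571, 0.1372]
eef_rot: [-0.496, 0.503, 0.5, -0.5]
wrist_force: [1.4, -0.4, -0.4]
opening: 0.998
```

```bash
python3 -c "
from h import *
go([.543,.0715,.12],90)"
```

```text
t 25.30 pos [ 0.4975 -0.2571  0.1372] open 0.998 q [-0.69  0.24  1.73 -0.    1.15 -2.26] F [ 1.4 -0.4 -0.4]
turn units [ 0.07  0.01 -0.06] shift in cur axes [10.96  0.52 -1.52] shift in goal axes [10.95  0.57 -1.52]
```

Request:
step_arm:
  commands:
    - [0, 0, 0, 1, 0, -0.14, 0.8]
    - [0, 0, 0, 1, 0, -0.14, 0.8]
    - [0, 0, 0, 1, 0, -0.14, 0.8]
    - [0, 0, 0, 1, 0, -0.14, 0.8]
    - [0, 0, 0, 1, 0, -0.14, 0.8]
    - [0, 0, 0, 1, 0, -0.14, 0.8]
    - [0, 0, 0, 1, 0, -0.14, 0.8]
    - [0, 0, 0, 1, 0, -0.14, 0.8]
    - [0, 0, 0, 1, 0, -0.14, 0.8]
    - [0, 0, 0, 1, 0, -0.14, 0.8]

```text
time_s: 26.3
eef_pos: [0.5364, 0.0463, 0.1313]
eef_rot: [0.5, -0.5, -0.5, 0.5]
wrist_force: [0.5, -0.8, 0.1]
opening: 0.802
```

Request:
step_arm:
  commands:
    - [0, 0, 0, 0.9, 0.5, -0.12, 0.8]
    - [0, 0, 0, 0, 0, 0, 0.8]
    - [0, 0, 0, 0, 0, 0, 0.8]

```text
time_s: 26.6
eef_pos: [0.5396, 0.0724, 0.1158]
eef_rot: [0.5, -0.499, -0.5, 0.501]
wrist_force: [-0.4, -0.7, 1.1]
opening: 0.803
```

```bash
python3 chk.py yellow filter_white; python3 -c "
from h import *
im,d=ctrl.camera('wrist');cv2.imwrite('pics/w11.png',im);c=ctrl.get_calibration('wrist')
for r in ctrl.silhouettes('bearing','wrist'):
    m=r['pixels'];P=pts(m,d,c);T=P[(P[:,2]>.022)&(P[:,2]<.032)]
    if len(T): print(r['p'],m.sum(),((T.min(0)+T.max(0))/2).round(4))
go([.543,.0715,.009],90)"
```

```text
side filter_white 0.65 h 0.063 local [-0.044 -0.002]
t 26.80 pos [0.5405 0.071  0.1166] open 0.798 q [-0.09  0.25  1.78 -0.    1.12 -1.66] F [-0.6 -0.7 -0.6]
turn units [ 0.01 -0.01 -0.  ] shift in cur axes [-5.3  -0.44 -3.92] shift in goal axes [-5.3  -0.45 -3.92]
0.65 2644 [0.5417 0.0719 0.0245]
t 26.90 pos [0.5405 0.0711 0.1165] open 0.800 q [-0.09  0.25  1.78 -0.    1.12 -1.66] F [-0.7 -0.3  0.6]
turn units [ 0.01 -0.01 -0.  ] shift in cur axes [ 0.01  3.58 -0.08] shift in goal axes [ 0.01  3.58 -0.08]
```

View pics/w11.png

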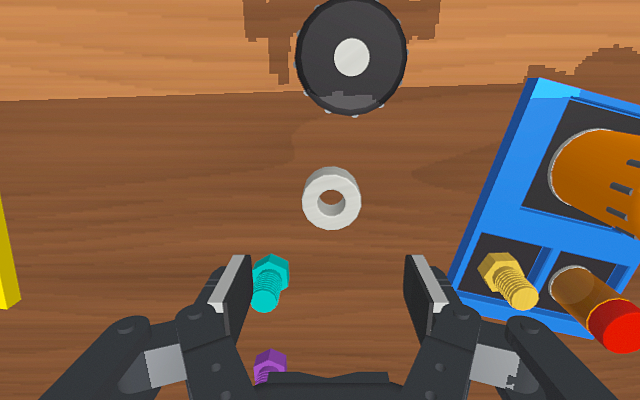

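View pics/chk_yellow_side.png

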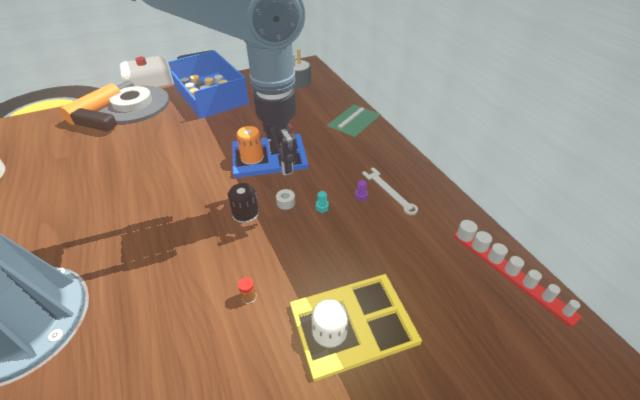

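Request:
step_arm:
  commands:
    - [0, 0, 0, 0.02, 0.7, -0.06, 0.8]
    - [0, 0, 0, 0, 0.9, 0, 0.8]
    - [0, 0, 0, 0, 0.9, 0, 0.8]
    - [0, 0, 0, 0, 0.7, 0, 0.8]
    - [0, 0, 0, 0, 0.36, 0, 0.8]
    - [0, 0, 0, 0, 0, 0, 0]
    - [0, 0, 0, 0, 0, 0, 0]
    - [0, 0, 0, 0, 0, 0, 0]
    - [0, 0, 0, 0, 0, 0, 0]
    - [0, 0, 0, 0, 0, 0, 0]

```text
time_s: 27.9
eef_pos: [0.5427, 0.0726, 0.0102]
eef_rot: [-0.499, 0.5, 0.501, -0.5]
wrist_force: [0.5, -0.3, 2.9]
opening: 0.485
```

```bash
python3 -c "
from h import *
go([*pocket('yellow',.052,.034),.12],90)
im,d=ctrl.camera('wrist');cv2.imwrite('pics/w12.png',im)"
```

```text
t 27.90 pos [0.5427 0.0726 0.0102] open 0.485 q [-0.08  0.42  1.81 -0.    0.91 -1.66] F [ 0.5 -0.3  2.9]
turn units [ 0.02  0.01 -0.  ] shift in cur axes [-10.19  -3.65  -1.78] shift in goal axes [-10.19  -3.66  -1.78]
```

View pics/w12.png

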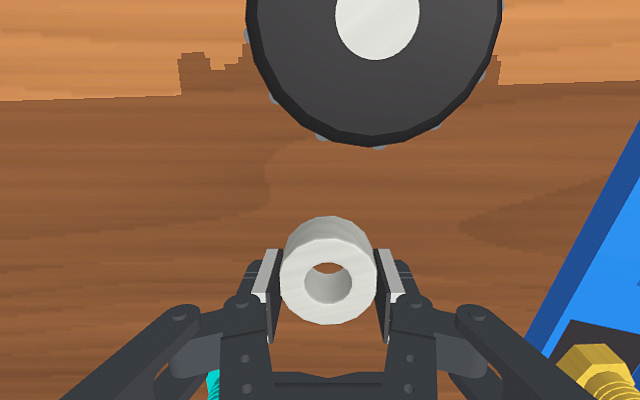

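Request:
step_arm:
  commands:
    - [0, 0, 0, 0, -0.6, 0, 0]
    - [0, 0, 0, 0, -1, 0, 0]
    - [0, 0, 0, 0, -1, 0, 0]
    - [0, 0, 0, -0.5, -0.7, -0.1, 0]
    - [0, 0, 0, -1, 0, -0.17, 0]
    - [0, 0, 0, -1, 0, -0.17, 0]
    - [0, 0, 0, -1, 0, -0.17, 0]
    - [0, 0, 0, -1, 0, -0.17, 0]
    - [0, 0, 0, -1, 0, -0.17, 0]
    - [0, 0, 0, -1, 0, -0.17, 0]

```text
time_s: 28.95
eef_pos: [0.5755, -0.1234, 0.1082]
eef_rot: [0.5, -0.5, -0.5, 0.5]
wrist_force: [0.3, -0.3, -2.1]
opening: 0.476
```

Request:
step_arm:
  commands:
    - [0, 0, 0, -1, 0, -0.17, 0]
    - [0, 0, 0, -1, 0, -0.17, 0]
    - [0, 0, 0, -1, 0, -0.17, 0]
    - [0, 0, 0, -0.7, 0, -0.15, 0]
    - [0, 0, 0, 0, 0, 0, 0]
    - [0, 0, 0, 0, 0, 0, 0]

```text
time_s: 29.55
eef_pos: [0.595, -0.2332, 0.1078]
eef_rot: [0.501, -0.5, -0.5, 0.5]
wrist_force: [1.0, 0.9, -2.0]
opening: 0.48
```

```bash
python3 -c "
from h import *
go([*pocket('yellow',.052,.034),.0145],90)
im,d=ctrl.camera('wrist');cv2.imwrite('pics/w13.png',im)"
```

```text
t 29.55 pos [ 0.595  -0.2332  0.1078] open 0.480 q [-0.56  0.45  1.53  0.    1.17 -2.13] F [ 1.   0.9 -2. ]
turn units [-0.01 -0.    0.01] shift in cur axes [ 0.    3.11 -0.04] shift in goal axes [ 0.01  3.11 -0.03]
```

View pics/w13.png

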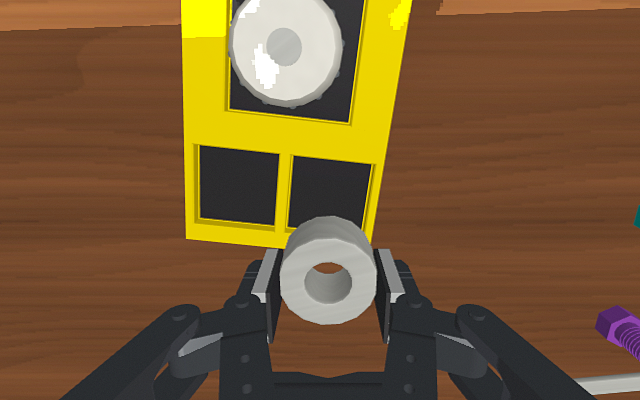

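Request:
step_arm:
  commands:
    - [0, 0, 0, 0, 0.7, -0.03, 0]
    - [0, 0, 0, 0, 0.9, 0, 0]
    - [0, 0, 0, 0, 0.8, 0, 0]
    - [0, 0, 0, 0, 0.5, 0, 0]
    - [0, 0, 0, 0, 0.15, 0, 0]
    - [0, 0, 0, 0, 0, 0, 0]

```text
time_s: 30.2
eef_pos: [0.5962, -0.2325, 0.0165]
eef_rot: [0.5, -0.499, -0.5, 0.5]
wrist_force: [-1.1, 0.1, -1.9]
opening: 0.483
```

Request:
step_arm:
  commands:
    - [0, 0, 0, 0, 0.06, 0, 0]
    - [0, 0, 0, 0, 0, 0, 0]

```text
time_s: 30.4
eef_pos: [0.5972, -0.2337, 0.0162]
eef_rot: [-0.499, 0.501, 0.5, -0.5]
wrist_force: [-0.2, -0.5, -1.6]
opening: 0.482
```

Request:
step_arm:
  commands:
    - [0, 0, 0, 0, 0.05, 0, 0]
    - [0, 0, 0, 0, 0, 0, 0]
    - [0, 0, 0, 0, 0, 0, 0.52]
    - [0, 0, 0, 0, 0, 0, 0.56]
    - [0, 0, 0, 0, 0, 0, 0.65]
    - [0, 0, 0, 0, 0, 0, 0.65]
    - [0, 0, 0, 0, -0.5, 0, 0.65]
    - [0, 0, 0, 0, -1, 0, 0.65]
    - [0, 0, 0, 0, -1, 0, 0.65]
    - [0, 0, 0, 0, -1, 0, 0.65]

```text
time_s: 31.4
eef_pos: [0.5965, -0.2334, 0.1208]
eef_rot: [-0.5, 0.5, 0.5, -0.5]
wrist_force: [-0.0, -0.1, 0.0]
opening: 0.651
```

Request:
step_arm:
  commands:
    - [0, 0, 0, 0.8, -0.5, 0, 0.8]
    - [0, 0, 0, 1, -0.5, 0, 0.8]
    - [0, 0, 0, 1, 0, 0, 0.8]
    - [0, 0, 0, 1, 0, 0, 0.8]
    - [0, 0, 0, 1, 0, 0, 0.8]
    - [0, 0, 0, 0.5, 0, 0, 0.8]
    - [0, 0, 0, 0, 0, 0, 0.8]
    - [0, 0, 0, 0, 0, 0, 0.8]

```text
time_s: 32.2
eef_pos: [0.5966, -0.075, 0.149]
eef_rot: [0.499, -0.5, -0.5, 0.5]
wrist_force: [-0.3, -0.0, 0.4]
opening: 0.802
```

```bash
python3 chk.py yellow filter_white bearing; python3 chk.py blue filter_orange fuel_bowl drain_plug; python3 - <<'E'
from h import *
a=cv2.imread('pics/chk_blue_scene.png');b=cv2.imread('pics/chk_blue_side.png')
cv2.imwrite('pics/fin.png',cv2.hconcat([a[90:360,160:440],b[120:390,200:440]]) if False else cv2.resize(cv2.hconcat([a[90:360,150:440],b[120:390,200:440]]),None,fx=1.5,fy=1.5))
print(ctrl.get_obs())
E
```

```text
scene filter_white 0.62 h 0.063 local [-0.043 -0.   ]
scene bearing 0.74 h 0.031 local [0.055 0.032]
side filter_white 0.81 h 0.063 local [-0.044 -0.001]
side bearing 0.87 h 0.031 local [0.053 0.033]
t 32.50 pos [ 0.5963 -0.0753  0.1484] open 0.800 q [-0.32  0.32  1.61 -0.    1.21 -1.89] F [ 0.4  0.4 -0.5]
turn units [-0.   -0.01 -0.  ] shift in cur axes [-0.42  0.61 -2.06] shift in goal axes [-0.42  0.61 -2.06]
scene filter_orange 0.92 h 0.086 local [-0.043 -0.002]
scene filter_orange 0.62 h 0.015 local [ 0.006 -0.003]
scene fuel_bowl 0.81 h 0.066 local [0.052 0.033]
scene drain_plug 0.69 h 0.049 local [ 0.053 -0.035]
side filter_orange 0.63 h 0.086 local [-0.046 -0.001]
side fuel_bowl 0.51 h 0.066 local [0.051 0.031]
side drain_plug 0.61 h 0.049 local [ 0.051 -0.036]
t 32.90 pos [ 0.5963 -0.0743  0.1485] open 0.799 q [-0.32  0.32  1.61 -0.    1.21 -1.89] F [ 0.7  0.5 -0.9]
turn units [-0.  0.  0.] shift in cur axes [-0.46  0.62 -2.06] shift in goal axes [-0.46  0.62 -2.06]
{'time_s': 32.9, 'q': array([-3.21233393e-01,  3.20925303e-01,  1.61116689e+00, -1.42154123e-06,
        1.20951779e+00, -1.89251123e+00]), 'dq': array([ 0.00074183, -0.00224653,  0.00142465,  0.00034532, -0.00041871,
        0.00035479]), 'joint_efforts': array([-6.04264601e-02, -4.90880835e+01, -3.27735114e+01, -3.61536455e-03,
       -1.40786137e-04, -4.49201716e-04]), 'eef_pos': array([ 0.59633283, -0.07428473,  0.14847823]), 'eef_rot': array([ 0.49988475, -0.49987421, -0.50011733,  0.50012365]), 'wrist_force': array([ 0.68444003,  0.54071603, -0.90611725]), 'torque': array([ 0.04545232, -0.01070194,  0.0008803 ]), 'opening': 0.7991040217070785}
```

View pics/fin.png

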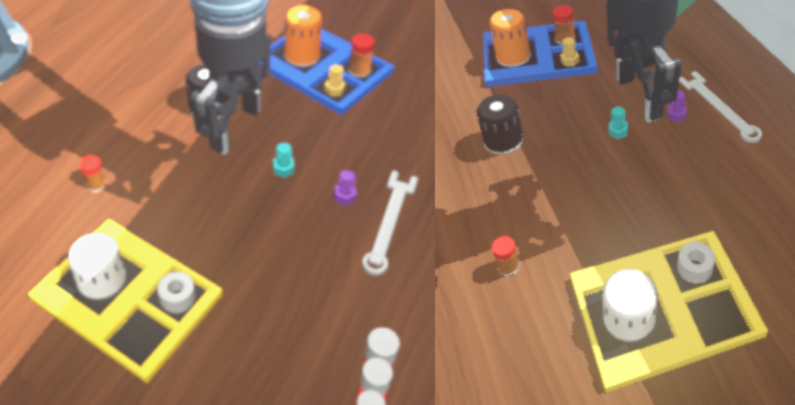

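All five parts are upright in their pockets with tops at the expected heights, and the gripper is clear. Handing in.

```bash
python3 -c "
from bench import ctrl
print(ctrl.hand_in())"
```

```text
the job is handed in; nothing more can be done
None
```

Both kits are made up and the job was handed in at about 33 s of the 109 s allowed. The blue kit was finished first, with the orange filter, larger fuel bowl and brass plug. The yellow kit followed, with the white filter and bearing.

**Last checks:** Both fixed cameras showed every part upright and within about 4 mm of its pocket centre. Each part's top was at its own height plus 4–5 mm, so they are all down on the pocket floors. The hand was clear and holding nothing.

**Detector errors:** The detector failed to pick out the orange filter in one check, mostly because the arm was hiding it, and mislabelled the plug or tray as the filter in others. Clear views of the filter afterwards agreed with each other.

**Not re-measured:** I only looked at the black filter and the wrench in the final pictures, where they appear undisturbed. `hand_in` reports no verdict.

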